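# Set the vee rest beside the vice and squeeze its cam lever shut

### The job

Set the vee rest beside the vice for the next bar. Take its sliding head lightly across the open red cam lever and the rubber pad at the back of the collar, turn it until its yellow pointer faces the rule, raise it until the pointer is level with the red marker on the rule, and there squeeze the lever fully shut without letting the head slip from the mark. Finish still holding the head with the lever pinched shut in your fingers (do not let go), and leave the marker and the tools lying around as they are.

Things in the scene. Friction and masses are not known exactly. Their poses are not given: they have to be found in the camera images.
- rest: Vee rest, carries the free end of a bar held in the vice. Green base 130 x 150 x 16 mm fixed to the bench, steel post 20 mm thick, top at 164 mm; white rule 16 mm wide, 166 mm high, 57 mm from the post. Origin: on the post's axis at bench height; z up; rule on the -y side, vice on the +y side; x is square to the rule's broad face.
- head: Sliding head, 0.2 kg: aluminium collar 30 (x) x 34 (y) x 58 mm with a dark vee block 28 mm (x) on top, 79 mm high in all. Lever open, it slides and turns on the rigid post, and drops if let go. Origin: post's axis, collar's lower edge (100 mm over the bench at the lower stop); +x towards the lever, back (rubber pad) at x = -15 mm, -y along the pointer, z up.
- grip_pad (a point): black rubber pad, 26 x 44 mm, glued flat on the back of the collar: outer face at head x = -15 mm, from 13 to 57 mm above the head's lower edge; this point is the middle of its outer face. One finger goes here, the other on the lever.
- lift (a joint): height of the head above its lower stop, 0 to 0.05 m; starts at 0
- turn (a joint): turn of the head about the post, rad, anticlockwise seen from above; 0 when the pointer faces the rule squarely (the head's axes then lie along the rest's); range -0.2 to 1.0, starts at 0.3 to 0.8
- lever: Red cam lever, 22 mm wide, 45 mm long, on the head's +x side. Origin: its pin, at head x = 24.7, z = 14 mm, along the head's y. It stands up from the pin and leans outward when open; pushing its tip to the collar folds it shut and clamps the post. Stiff: stays under a light pinch (below 7 N), folds under a firm one (25 N).
- cam (a joint): angle of the cam lever, rad: 0 = folded fully shut, grows as it opens; starts at 0.50 to 0.58. In a pinch across lever and back only the lever gives way: while it folds, the middle of the hand must travel about 10 mm towards the back (the head's -x) to follow.
- lever_tip (a point): middle of the lever's rounded tip bar (9 mm thick, 22 mm along the head's y). In the head's frame about x = 40 mm, z = 51 mm when open, so that lever and back together measure about 59 mm; x = 19 mm, z = 54 mm when shut (38 mm together). The fingers push on its outer side.
- head_grip (a point): point on the post's axis 50 mm above the head's lower edge: the height at which to pinch lever tip and back; axes as the head. The vee block's top is 29 mm higher.
- pointer_tip (a point): tip of the yellow pointer, a bar 5 mm high that narrows to 3 mm, 43 mm from the post's axis towards the head's -y, 10 mm above the head's lower edge
- marker_edge (a point): middle height of the inner edge (towards the post) of the red marker, a clip 24 mm wide and 8 mm high on the rule; 126 to 152 mm above the bench, 45 mm from the post's axis; axes as the rest. The pointer's tip belongs 2 mm in front of this edge, at the same height.
- vice: Blue bench vice fixed to the bench some 300 mm from the rest on its +y side, 167 mm high, jaws 110 mm wide, screw and handle towards the rest's +x. Origin: at bench height under the jaw gap. Not used.
- file: flat file with wooden handle, 275 mm long, lying loose beyond the rest; origin under it near its middle. Leave alone.
- square: try square, dark wooden stock 100 mm, steel blade 150 mm, lying loose beside the rest; origin under its stock. Leave alone.
- oiler: small brass oil can with a thin spout, 60 mm in diameter, 115 mm high with the spout, standing loose between rest and vice; origin under its middle. Leave alone.
Things that resemble listed ones, but are neither listed nor needed, are in the scene too. There is more than one size of the rest; the job needs the largest.

How it is judged (in metres and radians):
On the way:
1. the head is held with its pointer facing the rule (within 6 mm sideways) and level with the marker (within 4 mm), the lever still open (z of pointer_tip in the frame of marker_edge between -0.004 and 0.004 m and x of pointer_tip in the frame of marker_edge between -0.006 and 0.006 m and contact force between the fingers and head above 1 N and value of joint cam above 0.35 rad), for 0.2 s.
At the end, for the whole second after the job is handed in: The cam lever is folded shut (within 0.06 rad), the pointer's tip is within 4 mm in height and 6 mm sideways of the marker, the head is at rest, and the fingers still pinch it: at least 4 N on the lever and 4 N on the rubber pad at the back (z of pointer_tip in the frame of marker_edge between -0.004 and 0.004 m and x of pointer_tip in the frame of marker_edge between -0.006 and 0.006 m and value of joint cam below 0.06 rad and contact force between the fingers and lever above 4 N and contact force between the fingers and head_c0 above 4 N and linear speed of head below 0.01 m/s); the arm keeps its last pose, push and grip.
It fails at once if the lever is folded shut while the pointer is more than 8 mm above or below the marker (value of joint cam below 0.2 rad and (z of pointer_tip in the frame of marker_edge below -0.008 m or z of pointer_tip in the frame of marker_edge above 0.008 m)).
It fails at once if the marker is pushed along the rule by more than 3 mm (distance of marker_edge from where it was at the start of the episode above 0.003 m).
It fails at once if a tool lying around is moved by more than 20 mm (distance of any of file, square, oiler from where it was at the start of the episode above 0.02 m).
It also fails if it takes over 35 s, if anything falls off the work surface, if the arm or the gripper's body presses on something with over 40 N, if the wrist force passes 120 N, or if a joint passes its speed limit or range.

### The arm

A 7-joint arm with a two-finger parallel gripper is mounted at the origin on the work surface. World frame = base frame: x ahead of the robot, y to its left, z up, the work surface at z = 0. Lengths are in m, angles in degrees, forces in N, time in s.
With the tool pointing down it reaches from about 0.425 to 0.875 m from the base axis. Payload 4.7 kg.
Tool frame: the origin (TCP) lies between the finger pads; the fingertips stand env.finger_overhang ahead of it and the grasp point (between the pads) lies 5 mm behind it (env.finger_overhang is the distance from the TCP to the fingertips, in m); z points along the fingers, y is the line along which they close (so a half turn about z gives the same grasp; the last joint's range is limited). The gripper opens to 87 mm and grips with 3 to 60 N. Pads are 19 mm wide; open, the fingers measure 117 mm over their backs; the gripper's body (75 mm by 190 mm) begins 51 mm behind the grasp point.
Start: joints at [-69.437, 18.392, -4.016, 83.108, 1.295, 78.541, -3.26], TCP at [0.22, 0.612, 0.237] pointing down, gripper open.
Joint ranges: [-163.93, 163.93], [-17.29, 119.83], [-79.2, 71.16], [3.27, 140.29], [-89.18, 269.18], [5.43, 117.66], [-154.24, 154.24]. Speed limits (degrees/s): [147.25, 147.25, 180, 180, 180, 180, 180].

### API

Orientations are given as [roll, pitch, yaw] about the fixed x, y, z axes, in that order (R = Rz(yaw) Ry(pitch) Rx(roll)).
In Python, from cell import telemetry, eyes, env, models gives the robot as it stands. The module is installed in compiled form; this text tells all that it offers.
- The arm moves only by the tool drive_tool, never from a script. Its arguments are lists of equal length, an entry for each row: "angular": the turn, a rotation vector about the tool's x, y, z in rad, a list of three; "delta_pos": the shift along the tool's x, y, z in cm, a list of three; "gripper": the finger opening in cm, from 0 to 8.7. A call has 1 to 20 rows; each row shifts and turns the commanded pose from where the row before left it, along the tool's axes as they then stand; what a row does not reach is not made up. A row lasts 1/10 s, in which the tool goes at most 50 mm and 8.59 degrees, less where a joint would pass 70% of its speed; a pose out of reach is approached as far as the arm can. A call with a gripper value outside its range is refused whole. The fingers move at their own pace and stop on an object; "squeeze" is the grip in N (left out, the last holds). Time passes only in rows, so rows that do not move let the fingers close. It gives the time, the measured TCP pose, the force, the opening and the grip force at its end, in the units of the state.
- telemetry.get_obs(): the state, without advancing time (a new reading comes with each control period).
- eyes.read_camera(name): name is "side" or "top" or "wrist"; returns a dict with "pixels" (420x560x3 uint8, red, green, blue), "mtx" (3x3 intrinsics, pixels), "origin" and "orientation" of the camera in the world. Camera axes: x right, y down, z forward; pixel columns grow to the right and rows downward; lengths in m; the calibration is good to about 2 mm. A picture is of the moment at which its call begins. There is no depth.
- env.sign_off(): hands the job in; it is judged then, once.
Trained networks look in a picture, given as the dict that the camera call returned (one of the last four; its "shot" number tells which), for a name from the list of things; names that differ only in an ending like _2 or _b are one class to them, and where a whole thing is asked for, a point or a joint stands for the part that bears it (a point fixed in the world has none). Each returns a list of dicts, best first, with "p" (0 to 1); they miss things now and then, are a little off and sometimes report something else, mostly with a low value. They report only what shows in the picture. A call takes as long as a camera call. They do not tell look-alikes from the thing itself.
- models.search_frame(picture, target): "centre" ([column, row] in pixels, amid what is visible of it).
- models.cut_out(picture, target): "pixels" (420x560 bool, what is visible of it) and "centre" ([column, row] in pixels, amid what is visible of it).
The state is a dict: "time_s": time; "qpos": joint angles; "joint_velocities": joint speeds; "effort": joint torques, N m; "tool_pos": TCP position; "tool_rot": TCP orientation; "force": force on the tool from outside, world axes, zero at the start; "wrist_torque": the same for the moment, N m; "grip_width": finger opening in m; "grasp_force": force on a finger pad.
Only numpy, scipy, OpenCV 4.12 (cv2) and the standard library are available. Lean on these libraries where they do the work, as an engineer would, in place of code of your own. Each camera call takes 0.05 s, during which the arm holds its last target. There are 200 camera calls.

## Working session

There is one attempt and no reset: what is moved stays moved. The work goes in short steps, Python scripts to look and compute and a tool call to move; the robot and the scene stay as the last step left them, time stands still between calls to the robot, and variables do not carry over. Pictures are saved under pics/ and viewed, at most 10 in all, crops included, and the job is handed in when it is done.

Besides the shell and the picture viewer there is one more tool, called after "Emit:" by a JSON object that holds its "api" and its "payload". drive_tool: Moves the arm, as the interface text tells. Its arguments: {"type":"object","properties":{"angular":{"type":"array","items":{"type":"array","items":{"type":"number"}}},"delta_pos":{"type":"array","items":{"type":"array","items":{"type":"number"}}},"gripper":{"type":"array","items":{"type":"number"}},"squeeze":{"type":"number"}},"required":["angular","delta_pos","gripper"]}

```bash
mkdir -p pics; cat > h.py <<'E'
import numpy as np, cv2
from cell import telemetry, eyes, env, models
from scipy.spatial.transform import Rotation as R
def cam(d):
    o=np.array(d["orientation"],float)
    Rm=o if o.shape==(3,3) else R.from_euler('xyz',o,degrees=True).as_matrix()
    return np.array(d["mtx"]),np.array(d["origin"]),Rm
def ray(d,px):
    K,o,Rm=cam(d); v=Rm@np.linalg.solve(K,[px[0],px[1],1]); return o,v/np.linalg.norm(v)
def onz(d,px,z):
    o,v=ray(d,px); return o+v*(z-o[2])/v[2]
def proj(d,p):
    K,o,Rm=cam(d); q=K@(Rm.T@(np.array(p)-o)); return q[:2]/q[2]
def tri(obs):
    A=np.zeros((3,3));b=np.zeros(3)
    for d,px in obs:
        o,v=ray(d,px);P=np.eye(3)-np.outer(v,v);A+=P;b+=P@o
    return np.linalg.solve(A,b)
def save(d,n): cv2.imwrite('pics/'+n,d["pixels"][:,:,::-1])
E
python3 - <<'E'
from h import *
s=telemetry.get_obs();print(s, env.finger_overhang)
ims=[]
for n in("side","top","wrist"):
    d=eyes.read_camera(n);print(n,d["origin"],d["orientation"],d["mtx"])
    ims.append(d["pixels"])
    for t in("rest","head","lever","lever_tip","grip_pad","pointer_tip","marker_edge","vice","oiler","square","file"):
        try:print(t,[(np.round(r["centre"]).astype(int).tolist(),round(r["p"],2)) for r in models.search_frame(d,t)])
        except Exception as e:print(t,e)
    if n!="wrist":save(d,n+"0.png")
E
```

```text
{'time_s': 0.0, 'qpos': array([-69.4377209 ,  18.43942831,  -4.01636685,  83.17487335,
         1.29628616,  78.54045403,  -3.25998704]), 'joint_velocities': array([-0.02230815,  0.00049014,  0.06266717,  0.11095249,  0.05442725,
        0.02929434, -0.06653351]), 'effort': array([ 2.11532688e-04, -4.91288924e+01, -4.03726939e-01, -3.12526703e+01,
       -6.40363223e-02,  4.37287556e-02,  1.45186282e-04]), 'tool_pos': array([0.21956087, 0.61123667, 0.23545768]), 'tool_rot': array([-1.79890563e+02,  6.73140296e-03,  1.60248539e+02]), 'force': array([ 0.38239087, -1.29818976,  0.06253381]), 'wrist_torque': array([-0.00692036,  0.00675753,  0.02824288]), 'grasp_force': 0.0, 'grip_width': 0.08698179111549449} 0.014
side [-0.06545501 -0.84801003  0.75620223] [-121.95962626    0.66890091  -39.51828582] [[525.78619585   0.         277.41563501]
 [  0.         525.78619585 205.32558624]
 [  0.           0.           1.        ]]
rest [([209, 298], 0.72), ([285, 265], 0.71), ([352, 215], 0.59)]
head [([281, 220], 0.73), ([353, 191], 0.62), ([208, 264], 0.55), ([343, 252], 0.45)]
lever []
leve
[... 759 characters left out ...]
([301, 217], 0.21)]
lever_tip [([292, 206], 0.63), ([289, 301], 0.51)]
grip_pad [([276, 98], 0.82), ([302, 213], 0.72)]
pointer_tip [([298, 215], 0.9), ([277, 97], 0.56), ([288, 308], 0.5)]
marker_edge [([330, 212], 0.63), ([237, 191], 0.4)]
vice []
oiler [([238, 189], 0.95)]
square [([374, 226], 0.57), ([303, 223], 0.37)]
file [([293, 166], 0.71), ([300, 214], 0.55)]
wrist [0.14117261 0.63934569 0.38568818] [1.62328677e+02 3.93867357e-02 7.02688811e+01] [[351.63914178   0.         278.4048695 ]
 [  0.         351.63914178 216.03914035]
 [  0.           0.           1.        ]]
rest []
head []
lever []
lever_tip []
grip_pad []
pointer_tip []
marker_edge []
vice []
oiler []
square []
file []
```

View pics/side0.png

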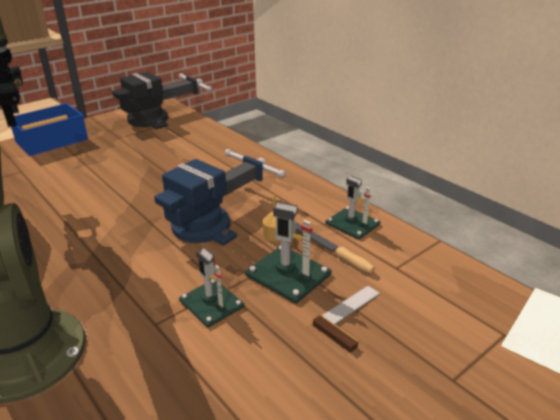

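View pics/top0.png

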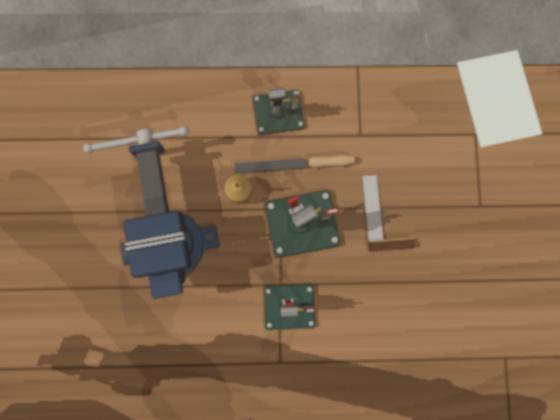

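```bash
python3 - <<'E'
from h import *
t=eyes.read_camera("top");s=eyes.read_camera("side")
hsv=cv2.cvtColor(t["pixels"],cv2.COLOR_RGB2HSV)
m=cv2.inRange(hsv,(60,60,20),(95,255,110)); m[:, :255]=0;m[:185]=0;m[262:]=0;m[:,350:]=0
m=cv2.morphologyEx(m,cv2.MORPH_OPEN,np.ones((3,3)))
c,_=cv2.findContours(m,0,2);c=cv2.convexHull(np.vstack(c));bx=cv2.boxPoints(cv2.minAreaRect(c))
P=np.array([onz(t,p,.016) for p in bx]);print(bx,P.round(4),P.mean(0))
for i in range(4):
    e=P[(i+1)%4]-P[i];print(np.linalg.norm(e),np.degrees(np.arctan2(e[1],e[0])))
a=cv2.resize(t["pixels"][180:270,250:355],(420*1,360),interpolation=cv2.INTER_CUBIC)
b=cv2.resize(s["pixels"][195:300,235:340],(360,360),interpolation=cv2.INTER_CUBIC)
cv2.imwrite("pics/crop.png",np.hstack([a,b])[:,:,::-1])
E
```

```text
Traceback (most recent call last):
ValueError: need at least one array to concatenate
```

```bash
python3 - <<'E'
from h import *
t=eyes.read_camera("top");s=eyes.read_camera("side")
p=t["pixels"].astype(int);print(p[240,275],p[245,320])
m=((p[...,1]>p[...,0]+3)&(p.sum(2)<200)).astype(np.uint8); m[:, :255]=0;m[:185]=0;m[265:]=0;m[:,350:]=0
m=cv2.morphologyEx(m,cv2.MORPH_OPEN,np.ones((3,3)))
c,_=cv2.findContours(m,0,2);c=cv2.convexHull(np.vstack(c));bx=cv2.boxPoints(cv2.minAreaRect(c))
P=np.array([onz(t,p,.016) for p in bx]);print(bx,P.round(4),P.mean(0))
for i in range(4):
    e=P[(i+1)%4]-P[i];print(np.linalg.norm(e),np.degrees(np.arctan2(e[1],e[0])))
a=cv2.resize(t["pixels"][180:270,250:355],(420*1,360),interpolation=cv2.INTER_CUBIC)
b=cv2.resize(s["pixels"][195:300,235:340],(360,360),interpolation=cv2.INTER_CUBIC)
cv2.imwrite("pics/crop.png",np.hstack([a,b])[:,:,::-1])
E
```

```text
[66 82 70] [66 82 70]
[[302.71762 221.7294 ]
 [332.47055 215.11765]
 [334.84702 225.81177]
 [305.0941  232.42352]] [[ 0.533  -0.1487  0.016 ]
 [ 0.5467 -0.2155  0.016 ]
 [ 0.5227 -0.2201  0.016 ]
 [ 0.509  -0.1534  0.016 ]] [ 0.52783514 -0.18441119  0.016     ]
0.0682562797462487 -78.38849397242001
0.02444876247884358 -169.35136983825345
0.06807117563530911 101.550095545408
0.024373395544997845 11.0809162081059
```

View pics/crop.png

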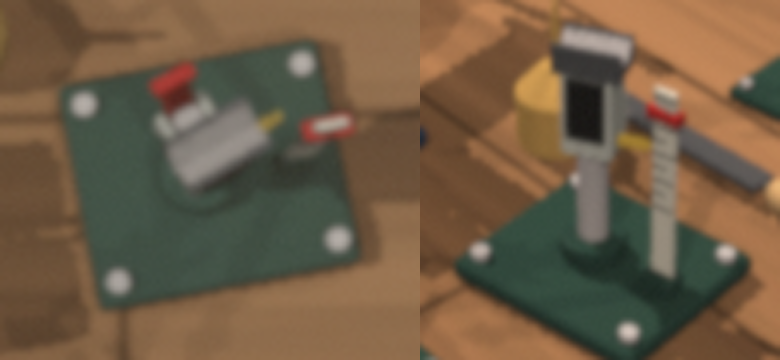

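The chosen rest is the middle one, at top (302,222) and side (285,265). Its look-alikes are the small rests at top (289,305)/side (209,298) and top (277,111)/side (352,215). In the crop it has the largest base, with the red lever pointing up and left and the pointer short of the rule.

```bash
python3 - <<'E'
from h import *
t=eyes.read_camera("top");s=eyes.read_camera("side")
T=lambda x,y:(250+x/4,180+y/4)
S=lambda x,y:(235+(x-420)/3.4286,195+y/3.4286)
b=[onz(t,T(*q),.019) for q in((84,104),(301,63),(118,282),(338,239))]
bs=[onz(s,S(*q),.019) for q in((575,180),(727,254),(480,251),(628,332))]
for B in(b,bs):
    B=np.array(B);print(B.round(4).tolist(),"c",B.mean(0).round(4))
    e=(B[0]-B[1])+(B[2]-B[3]);f=(B[0]-B[2])+(B[1]-B[3])
    print("y-ang-90",np.degrees(np.arctan2(e[1],e[0]))-90,"x-ang",np.degrees(np.arctan2(f[1],f[0])),np.linalg.norm(e)/2,np.linalg.norm(f)/2)
print("rule top",onz(t,T(327,126),.166), tri([(t,T(327,126)),(s,S(668,95))]))
print("post foot",onz(s,S(593,236),.016))
print("vee top c",onz(t,T(218,144),.179),tri([(t,T(218,144)),(s,S(596,45))]))
print("ptr tip",onz(t,T(280,115),.11))
print("lever tip",onz(t,T(173,76),.151),"pin",onz(t,T(186,122),.114))
v0,v1=onz(t,T(178,170),.175),onz(t,T(262,122),.175);d=v1-v0;print("vee ang",np.degrees(np.arctan2(d[1],d[0]))+90)
print("marker",tri([(t,T(327,128)),(s,S(666,113))]))
E
```

```text
[[0.569, -0.0787, 0.019], [0.5902, -0.2004, 0.019], [0.4699, -0.0957, 0.019], [0.4915, -0.2178, 0.019]] c [ 0.5301 -0.1481  0.019 ]
y-ang-90 9.956471949947854 x-ang 9.900405694098993 0.12377389236251295 0.10036111187754533
[[0.5658, -0.0795, 0.019], [0.5894, -0.2046, 0.019], [0.4696, -0.0988, 0.019], [0.491, -0.2199, 0.019]] c [ 0.529  -0.1507  0.019 ]
y-ang-90 10.35940809728956 x-ang 10.090859749627178 0.12520196534655476 0.0988515002837863
rule top [ 0.53718204 -0.19383439  0.166     ] [ 0.53961816 -0.19596226  0.15942833]
post foot [ 0.53795439 -0.13143271  0.016     ]
vee top c [ 0.52789113 -0.1400653   0.179     ] [ 0.53009257 -0.14163844  0.1724517 ]
ptr tip [ 0.54980665 -0.17758234  0.11      ]
lever tip [ 0.56479685 -0.12107055  0.151     ] pin [ 0.54648335 -0.12924423  0.114     ]
vee ang 28.799270884246084
marker [ 0.53907934 -0.19683753  0.14745897]
```

Emit:
{"api": "drive_tool", "payload": {"angular": [[0,0,0],[0,0,0],[0,0,0],[0,0,0],[0,0,0],[0,0,0],[0,0,0],[0,0,0],[0,0,0],[0,0,0],[0,0,0],[0,0,0],[0,0,0],[0,0,0],[0,0,0],[0,0,0],[0,0,0],[0,0,0],[0,0,0],[0,0,0]], "delta_pos": [[-3.5,-1.3,-1.2],[-3.5,-1.3,-1.2],[-3.5,-1.3,-1.2],[-3.5,-1.3,-1.2],[-3.5,-1.3,-1.2],[-3.5,-1.3,-1.2],[-3.5,-1.3,-1.2],[-3.5,-1.3,-1.2],[-2.2,-4.2,0],[-2.2,-4.2,0],[-2.2,-4.2,0],[-2.2,-4.2,0],[-2.2,-4.2,0],[-2.2,-4.2,0],[-2.2,-4.2,0],[-2.2,-4.2,0],[-2.2,-4.2,0],[-2.2,-4.2,0],[-2.2,-4.2,0],[-2.2,-4.2,0]], "gripper": [8.7,8.7,8.7,8.7,8.7,8.7,8.7,8.7,8.7,8.7,8.7,8.7,8.7,8.7,8.7,8.7,8.7,8.7,8.7,8.7], "squeeze": 4}}

```text
time_s: 4.1
tool_pos: [0.5262, -0.1462, 0.333]
tool_rot: [179.9, 0.1, 160.3]
force: [0.5, 0.9, -1.0]
grip_width: 0.0871
grasp_force: 0.0
```

Emit:
{"api": "drive_tool", "payload": {"angular": [[0,0,0.09],[0,0,0.09],[0,0,0.09],[0,0,0.09],[0,0,0.09],[0,0,0.09],[0,0,0.09],[0,0,0.09],[0,0,0]], "delta_pos": [[0,0,0],[0,0,0],[0,0,0],[0,0,0],[0,0,0],[0,0,0],[0,0,0],[0,0,0],[0,0,0]], "gripper": [8.7,8.7,8.7,8.7,8.7,8.7,8.7,8.7,8.7]}}

```text
time_s: 5.0
tool_pos: [0.5262, -0.1443, 0.3327]
tool_rot: [180.0, -0.0, 119.0]
force: [-0.3, 0.2, 0.7]
grip_width: 0.0869
grasp_force: 0.0
```

```bash
python3 - <<'E'
from h import *
print(telemetry.get_obs()["qpos"])
w=eyes.read_camera("wrist");s=eyes.read_camera("side")
for p in[(.5285,-.14,.179),(.538,-.195,.166)]:print(proj(w,p))
for t in("head","lever","pointer_tip","marker_edge","grip_pad","lever_tip"):
    print(t,[(np.round(r["centre"],1).tolist(),round(r["p"],2)) for r in models.search_frame(w,t)])
b=cv2.resize(s["pixels"][205:255,260:330],(560,400),interpolation=cv2.INTER_CUBIC)
a=cv2.resize(w["pixels"],(533,400))
cv2.imwrite("pics/w1.png",np.hstack([w["pixels"][:400],b[:,:240]])[:,:,::-1]); cv2.imwrite("pics/s1.png",b[:,:,::-1])
E
```

```text
[-21.04315704   3.63963201  35.66220192  90.32474518  -2.14178732
  86.70150186  43.67073049]
[283.09059851 198.66518603]
[263.78971694 247.76573785]
head [([291.6, 189.7], 0.94), ([499.7, 256.9], 0.73), ([138.0, 72.3], 0.72)]
lever [([316.6, 191.2], 0.88), ([151.2, 77.1], 0.58), ([277.8, 171.5], 0.21)]
pointer_tip [([498.8, 254.1], 0.91), ([289.3, 194.6], 0.69), ([138.6, 69.9], 0.67)]
marker_edge [([263.4, 243.0], 0.46)]
grip_pad [([137.0, 72.7], 0.93), ([290.0, 191.6], 0.9), ([497.6, 257.1], 0.66)]
lever_tip []
```

View pics/w1.png

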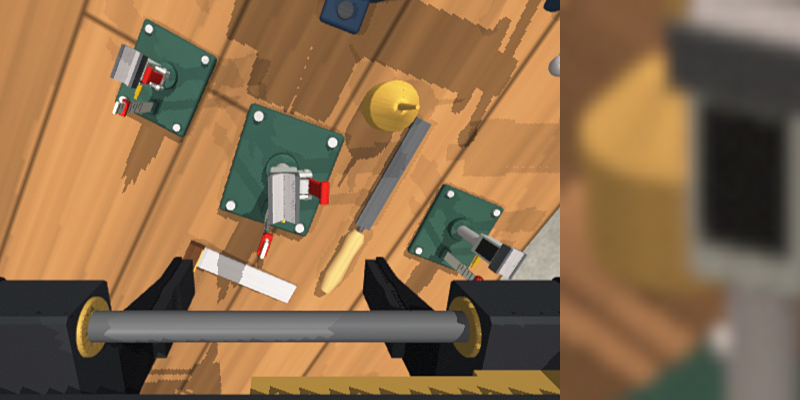

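View pics/s1.png

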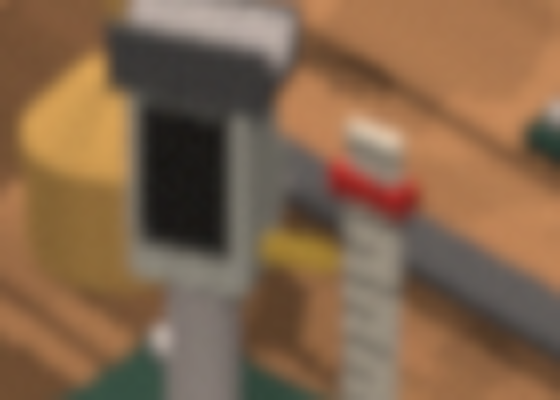

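Wrist view: vee top around (285,194), lever red at (318,190), marker at (264,245), and the fingers are lined up. The side crop shows the marker's inner edge at crop (331,174) and the rule top at (376,127).

```bash
cat >> h.py <<'E'
ry=np.radians(10.1); PO=np.array([.5285,-.14])
def W(x,y,z,yaw=ry): c,s=np.cos(yaw),np.sin(yaw); return np.array([PO[0]+c*x-s*y,PO[1]+s*x+c*y,z])
E
python3 - <<'E'
from h import *
w=eyes.read_camera("wrist");s=eyes.read_camera("side")
cr=lambda p:((np.array(p)-[260,205])*8).round(1)
print("rule top pred",cr(proj(s,W(-2.5e-3,-.049,.166))),cr(proj(s,W(-2.5e-3,-.065,.166))),"meas (348,118),(405,135)")
for z in(.13,.14,.15):print(z,"marker in/out",cr(proj(s,W(-4e-3,-.045,z))),cr(proj(s,W(-4e-3,-.069,z))))
print("vee ctr",cr(proj(s,W(0,0,.179,np.radians(29)))), "collar low corners",[cr(proj(s,W(-.015,y,.1,np.radians(29)))) for y in(.017,-.017)],"meas (132,275),(240,297)")
a,b=onz(w,(283,163),.179),onz(w,(286.5,223),.179);d=b-a
print("wrist vee",a,b,(a+b)/2,np.degrees(np.arctan2(d[1],d[0]))+90)
print("marker w",onz(w,(264,245),.142),"rule",W(0,-.057,.142))
r=models.cut_out(w,"lever")
if r:
  y,x=np.nonzero(r[0]["pixels"]);print("lever px",x.min(),x.max(),y.min(),y.max()); print(onz(w,(x.max(),y.mean()),.151))
g=s["pixels"][205:255,260:330].astype(int)
red=(g[...,0]>g[...,1]*2)&(g[...,0]>110); y,x=np.nonzero(red)
for c in np.unique(x):print(c,y[x==c].min(),y[x==c].max(),end='; ')
E
```

```text
rule top pred [337.3 116.6] [387.4 138.9] meas (348,118),(405,135)
0.13 marker in/out [319.7 229.7] [393.5 264.1]
0.14 marker in/out [320.2 197.9] [394.3 232. ]
0.15 marker in/out [320.6 165.7] [395.1 199.6]
vee ctr [194.9   4.3] collar low corners [array([116.9, 271. ]), array([236.2, 297.3])] meas (132,275),(240,297)
wrist vee [ 0.51284057 -0.11235578  0.179     ] [ 0.5423385  -0.15847038  0.179     ] [ 0.52758953 -0.13541308  0.179     ] 32.605657793676706
marker w [ 0.54064675 -0.20153713  0.142     ] rule [ 0.5384959  -0.19611668  0.142     ]
lever px 299 330 179 204
[ 0.56732331 -0.116257    0.151     ]
41 21 22; 42 20 23; 43 21 24; 44 22 24; 45 22 24; 46 23 25; 47 23 25; 48 24 26; 49 24 26; 50 23 26; 51 23 25;
```

Emit:
{"api": "drive_tool", "payload": {"angular": [[0,0,-0.026],[0,0,0],[0,0,0],[0,0,0],[0,0,0],[0,0,0],[0,0,0],[0,0,0],[0,0,0],[0,0,0],[0,0,0],[0,0,0]], "delta_pos": [[0.1,0.5,0],[0.1,0.5,2.5],[0.1,0.5,2.5],[0.1,0.4,2.5],[0,0,2.5],[0,0,2.5],[0,0,2.5],[0,0,1.0],[0,0,1.0],[0,0,1.0],[0,0,0.8],[0,0,0]], "gripper": [8.7,8.7,8.7,8.7,8.7,8.7,8.7,8.7,8.7,8.7,8.7,8.7]}}

```text
time_s: 6.75
tool_pos: [0.5403, -0.1312, 0.1438]
tool_rot: [-179.9, -0.0, 120.5]
force: [-0.1, -0.9, 0.0]
grip_width: 0.0872
grasp_force: 0.0
```

```bash
python3 - <<'E'
from h import *
w=eyes.read_camera("wrist");t=eyes.read_camera("top")
a=w["pixels"];s=eyes.read_camera("side")
b=cv2.resize(s["pixels"][185:285,230:350],(240,200),interpolation=cv2.INTER_CUBIC)
c=cv2.resize(t["pixels"][160:260,240:360],(240,200),interpolation=cv2.INTER_CUBIC)
cv2.imwrite("pics/g2.png",np.hstack([a,np.vstack([b,c,np.zeros((20,240,3),np.uint8)])])[:,:,::-1])
E
```

```text
(no output)
```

View pics/g2.png

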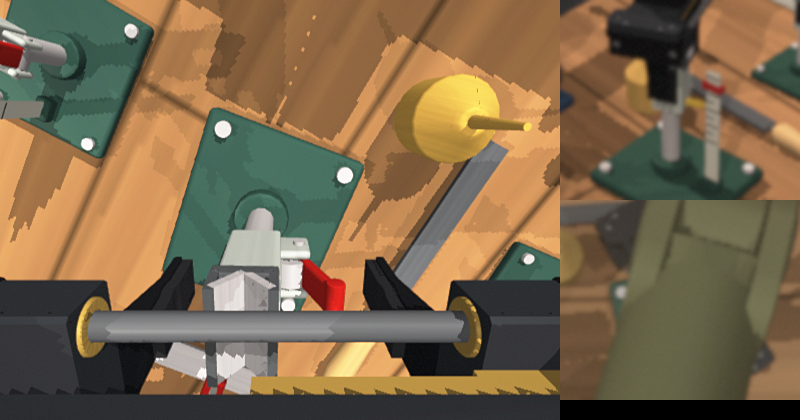

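The hand straddles the head. The back is at col 207, the lever tip at col 345 and the finger midline near 279, so it is centred. Closing lightly.

Emit:
{"api": "drive_tool", "payload": {"angular": [[0,0,0],[0,0,0],[0,0,0],[0,0,0],[0,0,0],[0,0,0],[0,0,0],[0,0,0]], "delta_pos": [[0,0,0],[0,0,0],[0,0,0],[0,0,0],[0,0,0],[0,0,0],[0,0,0],[0,0,0]], "gripper": [7.5,6.8,6.3,5.8,5.6,5.5,5.5,5.5], "squeeze": 5}}

```text
time_s: 7.7
tool_pos: [0.5406, -0.1314, 0.1446]
tool_rot: [-180.0, -0.0, 120.5]
force: [-0.8, 0.0, 1.3]
grip_width: 0.059
grasp_force: 5.0
```

Emit:
{"api": "drive_tool", "payload": {"angular": [[0,0,0.0356],[0,0,0.0356],[0,0,0.0356],[0,0,0.0356],[0,0,0.0356],[0,0,0.0356],[0,0,0.0356],[0,0,0.0356],[0,0,0.0356],[0,0,0.0356],[0,0,0],[0,0,0]], "delta_pos": [[-0.0525,0,0],[-0.0525,0,0],[-0.0525,0,0],[-0.0525,0,0],[-0.0525,0,0],[-0.0525,0,0],[-0.0525,0,0],[-0.0525,0,0],[-0.0525,0,0],[-0.0525,0,0],[0,0,0],[0,0,0]], "gripper": [5.5,5.5,5.5,5.5,5.5,5.5,5.5,5.5,5.5,5.5,5.5,5.5]}}

```text
time_s: 8.9
tool_pos: [0.5429, -0.136, 0.1446]
tool_rot: [180.0, -0.0, 100.1]
force: [1.3, 0.7, 1.3]
grip_width: 0.059
grasp_force: 5.0
```

Emit:
{"api": "drive_tool", "payload": {"angular": [[0,0,0],[0,0,0],[0,0,0],[0,0,0],[0,0,0],[0,0,0],[0,0,0],[0,0,0],[0,0,0],[0,0,0],[0,0,0],[0,0,0]], "delta_pos": [[0,0,-0.2],[0,0,-0.4],[0,0,-0.4],[0,0,-0.4],[0,0,-0.4],[0,0,-0.4],[0,0,-0.4],[0,0,-0.4],[0,0,-0.4],[0,0,-0.4],[0,0,0],[0,0,0]], "gripper": [5.5,5.5,5.5,5.5,5.5,5.5,5.5,5.5,5.5,5.5,5.5,5.5]}}

```text
time_s: 10.1
tool_pos: [0.5428, -0.136, 0.1828]
tool_rot: [180.0, -0.0, 100.1]
force: [3.6, 1.8, -1.9]
grip_width: 0.0586
grasp_force: 5.0
```

```bash
python3 - <<'E'
from h import *
w=eyes.read_camera("wrist");s=eyes.read_camera("side")
g=s["pixels"][205:255,260:330]
b=cv2.resize(g,(560,400),interpolation=cv2.INTER_CUBIC)
c=cv2.resize(w["pixels"][240:420,170:370],(240,216))
cv2.imwrite("pics/s3.png",np.hstack([b,np.vstack([c,np.zeros((184,240,3),np.uint8)])])[:,:,::-1])
cr=lambda p:((np.array(p)-[260,205])*8).round(1)
print("pred pointer tip z.148",cr(proj(s,W(0,-.043,.148))),"base",cr(proj(s,W(0,-.017,.148))), "marker",cr(proj(s,W(-.004,-.045,.148))))
E
```

```text
pred pointer tip z.148 [324.  162.6] base [245.6 127.1] marker [320.5 172.2]
```

View pics/s3.png

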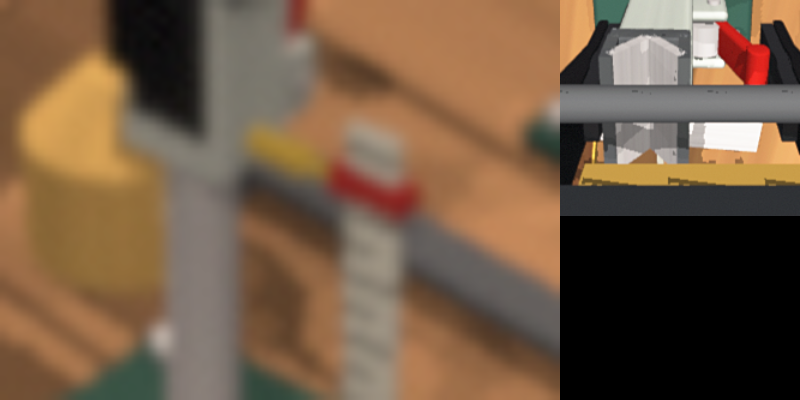

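```bash
python3 - <<'E'
from h import *
s=eyes.read_camera("side")
p=s["pixels"].astype(float)
ye=np.clip(np.minimum(p[...,0],p[...,1])-p[...,2]-35,0,None); rd=np.clip(p[...,0]-1.6*p[...,1]-20,0,None)
def cols(m,c0,c1,r0,r1):
    for c in range(c0,c1):
        v=m[r0:r1,c]; 
        if v.sum()>30:print(c,round((v*np.arange(r0,r1)).sum()/v.sum(),2),int(v.sum()),end=' | ')
    print()
cols(ye,289,304,217,231);cols(rd,298,315,220,236)
for tz in(.145,.148,.151):
  for tn in(0,.1,.2): print(tz,tn,[proj(s,W(0,-y,tz,ry+tn)).round(2).tolist() for y in(.025,.043)])
for z in(.145,.148,.151):print(z,[proj(s,W(-.004,y,z)).round(2).tolist() for y in(-.045,-.057,-.069)])
E
```

```text
291 222.11 37 | 292 222.27 90 | 293 222.53 110 | 294 222.93 119 | 295 223.24 131 | 296 223.53 144 | 297 223.75 148 | 298 223.79 135 | 299 223.77 108 | 300 223.08 75 | 
302 226.99 113 | 303 227.4 110 | 304 227.91 100 | 305 228.36 82 | 306 228.76 81 | 307 229.26 91 | 308 229.61 96 | 309 229.83 116 | 310 229.48 128 | 311 229.05 76 | 
0.145 0 [[293.69, 223.44], [300.49, 226.53]]
0.145 0.1 [[294.39, 222.9], [301.69, 225.59]]
0.145 0.2 [[294.99, 222.33], [302.72, 224.59]]
0.148 0 [[293.69, 222.24], [300.51, 225.33]]
0.148 0.1 [[294.4, 221.7], [301.71, 224.39]]
0.148 0.2 [[295.0, 221.13], [302.74, 223.39]]
0.151 0 [[293.7, 221.04], [300.52, 224.12]]
0.151 0.1 [[294.41, 220.5], [301.73, 223.18]]
0.151 0.2 [[295.01, 219.93], [302.76, 222.18]]
0.145 [[300.05, 227.73], [304.66, 229.84], [309.34, 231.98]]
0.148 [[300.06, 226.52], [304.69, 228.63], [309.37, 230.76]]
0.151 [[300.08, 225.31], [304.71, 227.41], [309.4, 229.54]]
```

```bash
python3 - <<'E'
from h import *
s=eyes.read_camera("side");w=eyes.read_camera("wrist")
g=cv2.cvtColor(s["pixels"],cv2.COLOR_RGB2GRAY).astype(float)
xs=[];ys=[]
for c in range(273,288):
    v=g[212:228,c]; d=np.diff(v); 
    i=int(np.argmax(d)); k=d[max(i-1,0):i+2]; r=212+.5+max(i-1,0)+(k*np.arange(len(k))).sum()/k.sum()
    print(c,round(r,2),int(d[i]),end=' | ')
print()
for tn in(-.1,0,.1,.2):
    print(tn,[proj(s,W(-.015,y,.151,ry+tn)).round(2).tolist() for y in(.013,-.013)])
# vee edges in wrist
gw=cv2.cvtColor(w["pixels"],cv2.COLOR_RGB2GRAY)
L=cv2.createLineSegmentDetector().detect(gw[240:400,170:370])[0][:,0]
for l in L:
    if np.hypot(l[2]-l[0],l[3]-l[1])>22 and abs(l[3]-l[1])>2*abs(l[2]-l[0]): print((l+[170,240,170,240]).round(1))
print("pred x-edges vee top turn0/.1/.2",[[proj(w,W(x,y,.217,ry+tn)).round(1).tolist() for x in(-.014,.014) for y in(.017,-.017)] for tn in(0,.1,.2)])
cv2.imwrite("pics/w4.png",cv2.resize(w["pixels"][240:400,170:370],(800,600))[:,:,::-1])
E
```

```text
273 212.96 31 | 274 212.99 36 | 275 213.4 30 | 276 218.48 19 | 277 218.54 30 | 278 218.66 32 | 279 219.45 31 | 280 219.6 35 | 281 220.44 31 | 282 220.59 34 | 283 221.38 31 | 284 221.59 28 | 285 222.4 18 | 286 222.5 6 | 287 223.5 2 | 
-0.1 [[274.99, 217.21], [283.67, 222.09]]
0 [[275.08, 217.72], [284.63, 222.1]]
0.1 [[275.27, 218.23], [285.58, 222.06]]
0.2 [[275.55, 218.73], [286.53, 221.97]]
[276.8 341.9 277.  370.6]
[300.7 284.4 301.8 261.8]
[198.6 263.2 196.6 240.5]
[228.2 240.2 218.6 264.5]
[279.9 261.8 278.1 298.2]
[330.3 240.5 328.3 274.5]
[191.5 357.2 178.9 393. ]
[278.3 263.1 278.2 240.6]
[341.1 309.6 344.5 281.9]
[201.4 286.8 202.6 309.4]
[243.  305.6 242.6 271.9]
[326.9 284.4 327.  310.6]
[362.9 295.1 346.9 261.9]
[197.5 284.2 190.1 307.1]
[348.1 284.4 354.3 307.2]
pred x-edges vee top turn0/.1/.2 [[[199.7, 295.9], [205.4, 371.2], [275.5, 295.9], [275.7, 371.3]], [[195.5, 299.4], [210.1, 373.9], [270.7, 292.7], [279.8, 368.2]], [[191.9, 303.3], [215.0, 376.2], [265.5, 290.0], [283.5, 364.8]]]
```

View pics/w4.png

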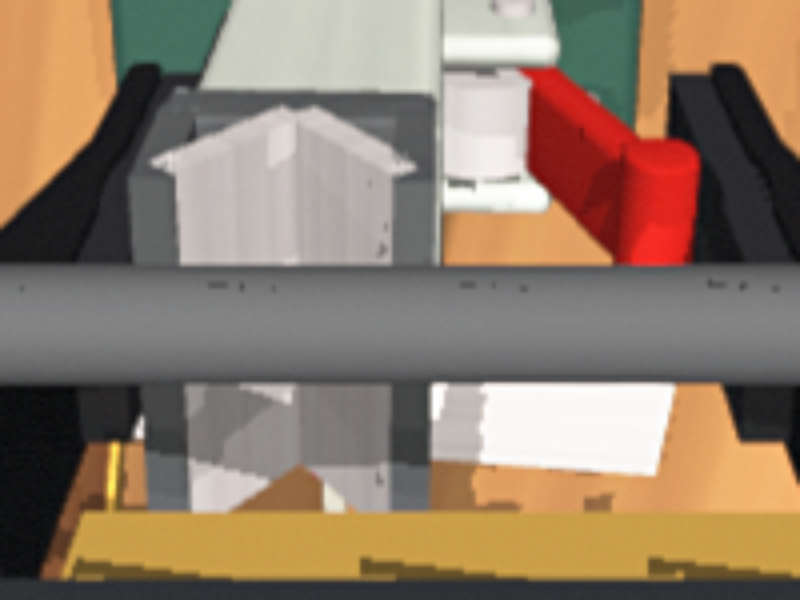

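The vee edges and the pad edge fit a turn of about 0.02 rad, and the pointer is level with the marker to about 1 mm. Next I close the lever firmly while the hand follows it towards the back.

Emit:
{"api": "drive_tool", "payload": {"angular": [[0,0,0],[0,0,0],[0,0,0],[0,0,0],[0,0,0],[0,0,0]], "delta_pos": [[0,0,0],[0,-0.05,0],[0,-0.1,0],[0,-0.1,0],[0,-0.1,0],[0,0,0]], "gripper": [5.7,5.6,5.4,5.2,5.0,5.0], "squeeze": 30}}

```text
time_s: 10.95
tool_pos: [0.5389, -0.1366, 0.1827]
tool_rot: [-180.0, -0.0, 100.1]
force: [1.9, 3.2, 0.1]
grip_width: 0.0506
grasp_force: 10.5
```

Emit:
{"api": "drive_tool", "payload": {"angular": [[0,0,0],[0,0,0],[0,0,0],[0,0,0],[0,0,0],[0,0,0],[0,0,0],[0,0,0],[0,0,0]], "delta_pos": [[0,-0.1,0],[0,-0.1,0],[0,-0.1,0],[0,-0.1,0],[0,-0.1,0],[0,-0.1,0],[0,-0.05,0],[0,0,0],[0,0,0]], "gripper": [4.8,4.6,4.4,4.2,4.0,3.8,3.6,3.5,3.5], "squeeze": 35}}

```text
time_s: 11.85
tool_pos: [0.5334, -0.1377, 0.1828]
tool_rot: [179.9, -0.0, 100.1]
force: [3.2, 4.3, 0.7]
grip_width: 0.0389
grasp_force: 35.8
```

```bash
python3 - <<'E'
from h import *
s=eyes.read_camera("side")
p=s["pixels"].astype(float)
ye=np.clip(np.minimum(p[...,0],p[...,1])-p[...,2]-35,0,None)
for c in range(289,304):
    v=ye[217:231,c]
    if v.sum()>30:print(c,round((v*np.arange(217,231)).sum()/v.sum(),2),end=' | ')
g=cv2.cvtColor(s["pixels"],cv2.COLOR_RGB2GRAY).astype(float)
print()
for c in range(276,286):
    d=np.diff(g[212:228,c]);i=int(np.argmax(d));k=d[max(i-1,0):i+2]
    print(c,round(212.5+max(i-1,0)+(k*np.arange(len(k))).sum()/k.sum(),2),end=' | ')
b=cv2.resize(s["pixels"][195:255,250:330],(800,600),interpolation=cv2.INTER_CUBIC);cv2.imwrite("pics/s5.png",b[:,:,::-1])
print(telemetry.get_obs())
E
```

```text
291 223.7 | 292 223.76 | 293 224.14 | 294 224.55 | 295 225.04 | 296 225.5 | 297 225.81 | 298 226.14 | 299 226.15 | 300 224.43 | 
276 213.39 | 277 220.44 | 278 220.55 | 279 220.68 | 280 221.45 | 281 221.65 | 282 222.49 | 283 222.62 | 284 223.38 | 285 223.57 | {'time_s': 11.9, 'qpos': array([-22.37396218,   9.08916972,  37.70178303, 102.82526662,
        -5.96500645,  69.95334194,  27.1105098 ]), 'joint_velocities': array([-0.00921844, -0.01393157, -0.00224806, -0.0028122 ,  0.007712  ,
       -0.00577117,  0.06810019]), 'effort': array([ 2.78624654e+00, -3.02080321e+01,  5.79427779e+00, -2.76130164e+01,
        2.08773717e+00,  1.39305487e+00,  9.77361691e-03]), 'tool_pos': array([ 0.5334404 , -0.13763603,  0.1827635 ]), 'tool_rot': array([ 1.79878004e+02, -7.58897998e-03,  1.00091648e+02]), 'force': array([2.96938865, 3.59952863, 0.61902902]), 'wrist_torque': array([ 1.06596819, -1.49409892, -0.01278631]), 'grasp_force': 35.757852271199226, 'grip_width': 0.03898690031202586}
```

View pics/s5.png

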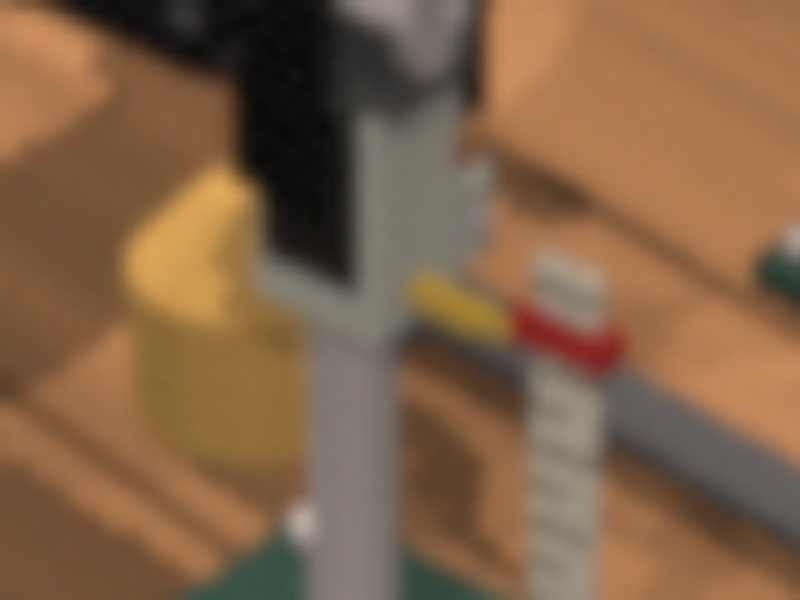

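The lever is shut, but the pointer dropped about 1.5 px, roughly 4 mm. I'll try drawing the clamped head up gently and watch the force.

Emit:
{"api": "drive_tool", "payload": {"angular": [[0,0,0],[0,0,0],[0,0,0],[0,0,0],[0,0,0]], "delta_pos": [[0,0,-0.1],[0,0,-0.1],[0,0,-0.1],[0,0,0],[0,0,0]], "gripper": [3.5,3.5,3.5,3.5,3.5], "squeeze": 50}}

```text
time_s: 12.4
tool_pos: [0.5333, -0.1377, 0.1846]
tool_rot: [179.9, 0.0, 100.1]
force: [4.9, 3.8, -5.1]
grip_width: 0.0387
grasp_force: 50.6
```

```bash
cat > m.py <<'E'
from h import *
s=eyes.read_camera("side")
p=s["pixels"].astype(float)
ye=np.clip(np.minimum(p[...,0],p[...,1])-p[...,2]-35,0,None)
A=[]
for c in range(292,299):
    v=ye[217:231,c];A.append((v*np.arange(217,231)).sum()/v.sum())
g=cv2.cvtColor(s["pixels"],cv2.COLOR_RGB2GRAY).astype(float);B=[]
for c in range(278,285):
    d=np.diff(g[212:228,c]);i=int(np.argmax(d));k=d[max(i-1,0):i+2];B.append(212.5+max(i-1,0)+(k*np.arange(len(k))).sum()/k.sum())
print("ptr",np.mean(A),"pad",np.mean(B),"ref at 38mm lift: ptr 223.15 pad 220.24")
E
python3 m.py
```

```text
ptr 224.10889472244187 pad 221.19994923560623 ref at 38mm lift: ptr 223.15 pad 220.24
```

Emit:
{"api": "drive_tool", "payload": {"angular": [[0,0,0],[0,0,0],[0,0,0],[0,0,0]], "delta_pos": [[0,0,-0.1],[0,0,-0.1],[0,0,0],[0,0,0]], "gripper": [3.5,3.5,3.5,3.5], "squeeze": 50}}

```text
time_s: 12.85
tool_pos: [0.5332, -0.1376, 0.1865]
tool_rot: [179.9, 0.0, 100.1]
force: [5.0, 2.9, -5.5]
grip_width: 0.0387
grasp_force: 50.6
```

```bash
python3 m.py; python3 m.py
```

```text
ptr 223.21698036622064 pad 220.3812680867349 ref at 38mm lift: ptr 223.15 pad 220.24
ptr 223.21734941973176 pad 220.3865002058651 ref at 38mm lift: ptr 223.15 pad 220.24
```

```bash
python3 m.py; python3 -c "
from h import *
print(env.sign_off())"
```

```text
ptr 223.22099642415793 pad 220.27663434364302 ref at 38mm lift: ptr 223.15 pad 220.24
the job is handed in; nothing more can be done
None
```

I handed the job in with the lever pinched shut at about 50 N (opening 38.7 mm) and the pointer level with the marker to about 1 mm by the side camera. The head had slipped about 4 mm while the lever folded, so I drew it back up with the lever already shut.

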